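# Shut the red-handled air valve in the bench service box

### The arm

A 6-joint arm with a two-finger parallel gripper is mounted at the origin on the work surface. World frame = base frame: x ahead of the robot, y to its left, z up, the work surface at z = 0. Lengths are in m, angles in rad, forces in N, time in s.
With the tool pointing down it reaches from about 0.3 to 0.775 m from the base axis. Payload 14.6 kg.
Tool frame: the origin (TCP) lies midway between the tips of the shut fingers; the grasp point (between the pads) lies 19 mm behind it (ctrl.tcp_to_grasp is the z of the grasp point in the tool frame, in m); z points along the fingers, y is the line along which they close (so a half turn about z gives the same grasp; the last joint's range is limited). The gripper opens to 94 mm and grips with 3 to 60 N. Pads are 16 mm wide; open, the fingers measure 119 mm over their backs; the gripper's body (75 mm by 177 mm) begins 78 mm behind the grasp point.
Start: joints at [-1.4, 0.3, 1.521, -0, 1.321, -0.067], TCP at [0.13, -0.535, 0.205] pointing down, gripper open.
Joint ranges: [-3.03, 3.03], [-0.79, 2.21], [0.23, 2.52], [-1.04, 4.18], [0, 3.07], [-2.55, 2.55]. Speed limits (rad/s): [2.22, 2.22, 2.57, 3.14, 3.14, 3.14].

### API

Orientations are given as [roll, pitch, yaw] about the fixed x, y, z axes, in that order (R = Rz(yaw) Ry(pitch) Rx(roll)).
In Python, from station import monitor, camera, ctrl gives the robot as it stands.
- The arm moves only by the tool apply_moves, never from a script. Its argument "plan" is one flat list of numbers, 4 for each row, row after row: the shift along the tool's x, y, z in mm, then the turn about the tool's z in rad. In form: [dx, dy, dz, spin, dx, dy, dz, spin, ...]. A call has 1 to 20 rows; each row shifts and turns the commanded pose from where the row before left it, along the tool's axes as they then stand; what a row does not reach is not made up. A row lasts 1/10 s, in which the tool goes at most 50 mm and 8.59 degrees, less where a joint would pass 70% of its speed; a pose out of reach is approached as far as the arm can. A call is refused whole if a number of a shift passes 50 or a number of a turn 0.15, either way. A call with a gripper value outside its range is refused whole. "hand" is the gripper command: -1 is shut, 1 is fully open, values between are in proportion, set as the call begins (left out, the last holds). The fingers move at their own pace and stop on an object; "squeeze" is the grip in N (left out, the last holds). Time passes only in rows, so rows that do not move let the fingers close. It gives the time, the measured TCP pose, the force, the opening and the grip force at its end, in the units of the state.
- monitor.get_obs(): the state, without advancing time (a new reading comes with each control period).
- camera(name): name is "scene" or "side" or "wrist"; returns a dict with "image" (480x640x3 uint8, red, green, blue), "range_z" (480x640 float32, m along the optical axis (not along the pixel's ray), 0 where there is no reading), "mtx" (3x3 intrinsics, pixels), "rvec" (rotation vector, rad) and "tvec" (3), from world to camera coordinates, as OpenCV has them. Camera axes: x right, y down, z forward; pixel columns grow to the right and rows downward; lengths in m; the calibration is good to about 2 mm. A picture is of the moment at which its call begins.
- ctrl.hand_in(): hands the job in; it is judged then, once.
The state is a dict: "time_s": time; "qpos": joint angles; "joint_vel": joint speeds; "tau": joint torques, N m; "ee_pos": TCP position; "eef_rot": TCP orientation; "force": force on the tool from outside, world axes, zero at the start; "moment": the same for the moment, N m; "grip_width": finger opening in m; "grip_force": force on a finger pad.
Only numpy, scipy, OpenCV 4.12 (cv2) and the standard library are available. Lean on these libraries where they do the work, as an engineer would, in place of code of your own. Each camera call takes 0.05 s, during which the arm holds its last target. There are 200 camera calls.

### The job

Shut off the compressed air at the red-handled valve in the bench's service box: push the box's cover all the way along its runners to uncover the valve well, sliding it and never lifting it out, then push the red handle round clockwise a quarter turn until it is fully shut, square across its pipe. Leave the cover pushed open, leave the blue-handled valve as it is, and do not disturb the other things on the bench.

Things in the scene. Friction and masses are not known exactly. Their poses are not given: they have to be found in the camera images.
- service_box: Cream fixed bench-top box 180 (x) x 490 (y) mm, rim 85 mm high; origin under its centre, x across it (away from the robot), y along it, z up. Its -y half is the open valve well (inside x -70..70, y -225..-5 mm); its +y half is closed by a deck level with the rim. Aluminium runners on both long edges (tops 94 mm high) guide the cover along y; end stops limit it.
- cover: Loose aluminium plate 160 (x) x 240 (y) x 4 mm, about 0.45 kg, on the rim between the runners (1.5 mm play a side); origin at the centre of its underside, axes as the box's. Starts over the well, hiding both valves. A few N slide it toward the box's +y. Its origin at the closed stop is at y = -120 mm of the box, at the open stop (whole well uncovered) at +120 mm.
- cover_pull (a point): Centre of the cover's black pull bar, 100 (x) x 14 (y) x 24 mm high, standing on the middle of the plate; this point is 12 mm above the plate's top face, so the bar's top is 12 mm above this point and 113 mm above the bench.
- red_axis (a point): Point on the vertical pivot of the red handle, level with the middle of its sleeve (62 mm above the bench). The two valves lie in the well at x = 15 mm, y = -170 and -75 mm of the box; which is where varies. Valve bodies and pipes stay below 43 mm; above them only an 18 mm wide stem and hub and a steel strap (51 to 55 mm high) that carries the sleeve.
- red_sleeve (a point): Centre of the push zone of the red handle: 45 mm out from its pivot. The red vinyl sleeve is 16 mm wide, 14 mm high (55 to 69 mm above the bench) and runs from 18 to 62 mm from the pivot.
- red_handle (a joint): Angle of the red handle, rad, growing clockwise seen from above: 0 = fully open, pointing along the box's -x in line with its pipe; 1.571 = fully shut against its stop, pointing along the box's +y. Starts 0 to 0.3; friction 0.2 N m (about 4.5 N at the push zone), no spring, stays where it is left.
- blue_axis (a point): The same point on the pivot of the other valve, whose identical handle is blue. To be left alone.
- blue_handle (a joint): Angle of the blue handle, as for the red one; starts 0 to 0.1 (open).
- multimeter: Red hand-held meter lying flat beyond the box, 150 x 76 x 43 mm, origin under its centre. Bystander.
- breadboard: White breadboard 165 x 55 x 15 mm left of the box, origin under its centre. Bystander.
- servo: Black hobby servo 54 x 20 x 42 mm left of the box, origin under its centre. Bystander.
- blow_gun: Blue air blow gun lying on its side right of the box, about 200 x 125 x 24 mm, origin under its barrel. Bystander.
- parts_tray: Grey open parts tray 100 x 150 x 35 mm beyond the box, origin under its centre. Bystander.
- screwdriver: Orange-handled screwdriver 170 mm long lying beyond the box. Bystander.
- oil_bottle: Amber bottle, 40 mm across, 85 mm high, standing right of the box, origin under its centre. Bystander.

How it is judged:
On the way, in this order (a step that is already met when the one before it is completed fails the run):
1. the cover has been pushed along its runners to within 25 mm of its fully open stop, the red handle still not shut (y of cover in the frame of service_box above 0.095 m and value of joint red_handle below 0.5 rad), for 0.2 s.
2. the red handle is pushed fully shut (value of joint red_handle above 1.48 rad), for 0.2 s.
At the end, for the whole second after the job is handed in: The red handle is within about 5 degrees of its shut stop (1.48 rad or more), the blue handle is still open (under 0.25 rad), and the cover lies flat and at rest in its runners within 25 mm of its fully open stop (value of joint red_handle above 1.48 rad and value of joint blue_handle below 0.25 rad and y of cover in the frame of service_box above 0.095 m and z of cover in the frame of service_box between 0.081 and 0.089 m and angle between cover's own z axis and vertical below 0.04 rad and linear speed of cover below 0.01 m/s); the robot touches nothing.
It fails at once if the cover is lifted out of its runners (raised over 8 mm or tilted over 4.5 degrees) (z of cover in the frame of service_box above 0.093 m or angle between cover's own z axis and vertical above 0.08 rad).
It fails at once if the blue handle is turned (beyond 0.25 rad) (value of joint blue_handle above 0.25 rad).
It fails at once if another thing on the bench is disturbed (moved or lifted over 25 mm) (distance of any of multimeter, breadboard, servo, blow_gun, parts_tray, screwdriver, oil_bottle from where it was at the start of the episode above 0.025 m).
It also fails if it takes over 58 s, if anything falls off the work surface, if the arm or the gripper's body presses on something with over 40 N, if the wrist force passes 120 N, or if a joint passes its speed limit or range.

## Working session

There is one attempt and no reset: what is moved stays moved. The work goes in short steps, Python scripts to look and compute and a tool call to move; the robot and the scene stay as the last step left them, time stands still between calls to the robot, and variables do not carry over. Pictures are saved under pics/ and viewed, at most 10 in all, crops included, and the job is handed in when it is done.

Besides the shell and the picture viewer there is one more tool, called after "Emit:" in YAML: its name, and indented under it one key for each argument. apply_moves: Moves the arm, as the interface text tells. Its arguments: {"type":"object","properties":{"plan":{"type":"array","items":{"type":"number"}},"hand":{"type":"number"},"squeeze":{"type":"number"}},"required":["plan"]}

```bash
ls; mkdir -p pics
cat > h.py <<'E'
import numpy as np, cv2
from station import monitor, camera, ctrl
def cast(c,uv,z):
    R=cv2.Rodrigues(np.array(c["rvec"],float))[0];t=np.array(c["tvec"],float).ravel()
    uv=np.atleast_2d(np.array(uv,float));K=np.array(c["mtx"])
    d=(np.linalg.inv(K)@np.c_[uv,np.ones(len(uv))].T).T@R
    o=-R.T@t
    return o+d*((z-o[2])/d[:,2])[:,None]
def pts(c):
    R=cv2.Rodrigues(np.array(c["rvec"],float))[0];t=np.array(c["tvec"],float).ravel();K=np.array(c["mtx"])
    v,u=np.mgrid[:480,:640];z=c["range_z"]
    p=np.stack([(u-K[0,2])/K[0,0]*z,(v-K[1,2])/K[1,1]*z,z],-1)
    return (p-t)@R
def save(c,n): cv2.imwrite("pics/"+n+".png",c["image"][:,:,::-1])
E
python3 - <<'E'
from h import *
for n in ("scene","side"):
    c=camera(n);save(c,n+"0");R=cv2.Rodrigues(np.array(c["rvec"],float))[0];print(n,-R.T@np.array(c["tvec"]).ravel(),R[2])
o=monitor.get_obs();print(o)
E
```

```text
pics
scene [ 1.19767343 -0.8109858   0.77370336] [-0.50322554  0.66410164 -0.55293135]
side [0.09874834 0.76709006 0.7172858 ] [ 0.4459548  -0.67566969 -0.58702196]
{'time_s': 0.1, 'qpos': array([-1.39956103e+00,  3.00411241e-01,  1.52151629e+00, -3.70925267e-05,
        1.32067013e+00, -6.66063463e-02]), 'joint_vel': array([-0.00049472, -0.00136527, -0.00096844,  0.00156543,  0.00174281,
        0.00178332]), 'tau': array([ 1.10610115e-03, -5.32646334e+01, -3.53282797e+01,  7.09521957e-02,
        2.35550426e-02, -3.87940679e-05]), 'ee_pos': array([ 0.1295285 , -0.53429592,  0.20494657]), 'eef_rot': array([-3.14058748e+00, -3.10411248e-05,  2.37850829e-01]), 'force': array([-0.00346974,  0.04142984, -0.23558807]), 'moment': array([-0.0318373 ,  0.01399016, -0.01257318]), 'grip_force': 0.0, 'grip_width': 0.09412130925978998}
```

View pics/scene0.png

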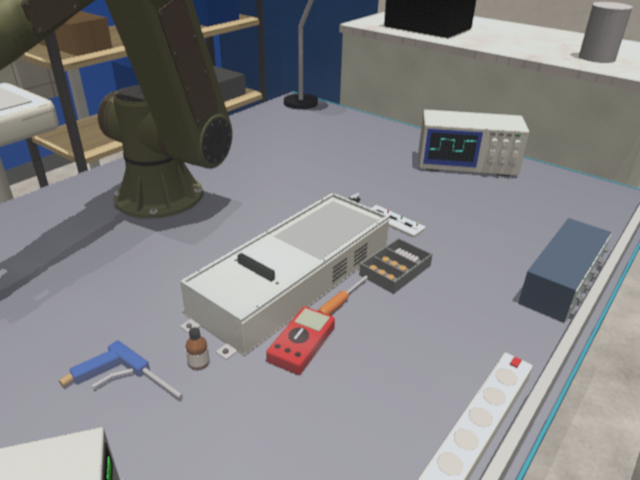

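View pics/side0.png

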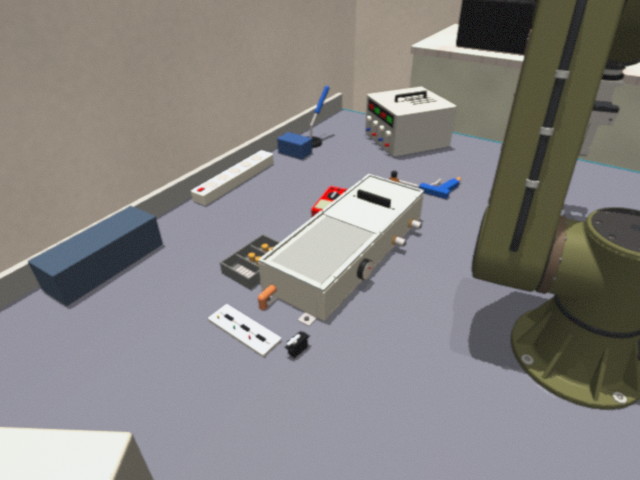

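The scene view shows the box from about (190,285) to (390,215), with the black pull bar at (256,266). The well end is lower-left. The side view shows the bar at (374,199). Next I'll get the box pose from the depth readings.

Run:
```python
from h import *
for n,seed,dk in (("scene",(256,266),None),("side",(374,199),None)):
    c=camera(n);P=pts(c)
    m=((P[...,2]>0.08)&(P[...,2]<0.1)&(c["range_z"]>0)).astype(np.uint8)
    k,l,s,_=cv2.connectedComponentsWithStats(m)
    sd=l[seed[1]-40:seed[1]+40,seed[0]-40:seed[0]+40];i=np.bincount(sd[sd>0]).argmax()
    xy=P[l==i][:,:2]
    r=cv2.minAreaRect(xy.astype(np.float32));print(n,"box",r,s[i])
    g=c["image"].max(2);b=((g<70)&(P[...,2]>0.092)&(P[...,2]<0.122)).astype(np.uint8)
    w=np.zeros_like(b);w[seed[1]-30:seed[1]+30,seed[0]-35:seed[0]+35]=1;b*=w
    q=P[b>0];print("bar",len(q),q.mean(0),q.min(0),q.max(0),cv2.minAreaRect(q[:,:2].astype(np.float32)))
```

```text
scene box ((0.5554102063179016, -0.05143198370933533), (0.4956435263156891, 0.1839286834001541), 88.2428970336914) [  180   192   209   134 11178]
bar 283 [ 0.5551538  -0.17631787  0.10612301] [ 0.50675166 -0.18141813  0.09260579] [ 0.60180973 -0.16912856  0.11640391] ((0.5542802214622498, -0.17533043026924133), (0.09505415707826614, 0.012269644066691399), 0.08848553895950317)
side box ((0.5529309511184692, -0.05210652947425842), (0.49787282943725586, 0.18166393041610718), 88.09391021728516) [ 258  174  165  121 8624]
bar 231 [ 0.54462384 -0.16330159  0.10554871] [ 0.50032772 -0.16894527  0.09287993] [ 0.59365441 -0.15810342  0.11677936] ((0.5469704866409302, -0.1632995754480362), (0.09331618994474411, 0.010678358376026154), 0.3856537938117981)
```

Emit:
apply_moves:
  plan: [0, 0, 0, 0.09, 0, 0, 0, 0.09, 0, 0, 0, 0.09, 24, -19.5, 0, 0, 24, -19.5, 0, 0, 24, -19.5, 0, 0, 24, -19.5, 0, 0, 24, -19.5, 0, 0, 24, -19.5, 0, 0, 24, -19.5, 0, 0, 24, -19.5, 0, 0, 24, -19.5, 0, 0, 24, -19.5, 0, 0, 24, -19.5, 0, 0, 24, -19.5, 0, 0, 24, -19.5, 0, 0, 24, -19.5, 0, 0, 24, -19.5, 0, 0, 24, -19.5, 0, 0, 24, -19.5, 0, 0]
  hand: -1
  squeeze: 10

```text
time_s: 2.2
ee_pos: [0.5489, -0.2154, 0.2053]
eef_rot: [-3.142, 0.0, -0.032]
force: [0.5, -0.8, 0.5]
grip_width: 0.0009
grip_force: 0.0
```

Emit:
apply_moves:
  plan: [0, 0, 20, 0, 0, 0, 20, 0, 0, 0, 20, 0, 0, 0, 20, 0, 0, 0, 15, 0, 0, 0, 10, 0, 0, 0, 0, 0]

```text
time_s: 2.9
ee_pos: [0.5476, -0.2162, 0.0993]
eef_rot: [-3.141, 0.002, -0.032]
force: [0.4, -0.2, -0.4]
grip_width: 0.0006
grip_force: 0.0
```

Run:
```python
from h import *
a=camera("wrist");save(a,"w1");b=camera("scene")
cv2.imwrite("pics/c1.png",np.hstack([cv2.resize(a["image"],(400,300)),cv2.resize(b["image"][170:370,150:417],(400,300))])[:,:,::-1])
```

```text
(no output)
```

View pics/c1.png

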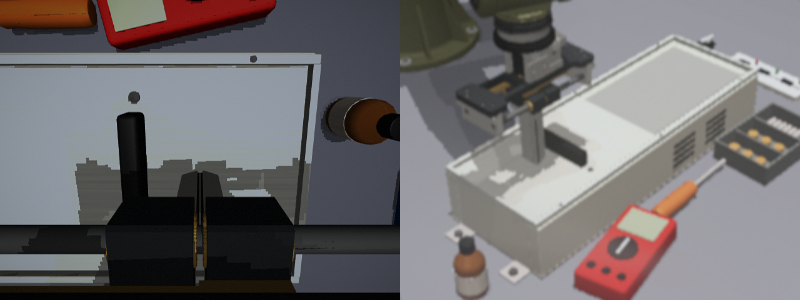

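The fingers are shut behind the bar on its −y side. I'll push now.

Emit:
apply_moves:
  plan: [0, -8, 0, 0, 0, -8, 0, 0, 0, -10, 0, 0, 0, -12, 0, 0, 0, -12, 0, 0, 0, -12, 0, 0, 0, -12, 0, 0, 0, -12, 0, 0, 0, -12, 0, 0, 0, -12, 0, 0, 0, -12, 0, 0, 0, -12, 0, 0, 0, -12, 0, 0, 0, -12, 0, 0, 0, -12, 0, 0, 0, -12, 0, 0, 0, -12, 0, 0, 0, -12, 0, 0, 0, -10, 0, 0, 0, -8, 0, 0]

```text
time_s: 5.0
ee_pos: [0.5552, 0.0085, 0.1004]
eef_rot: [-3.142, 0.0, -0.032]
force: [0.9, -3.7, 2.8]
grip_width: 0.0005
grip_force: 1.9
```

Emit:
apply_moves:
  plan: [0, -8, 0, 0, 0, -7, 0, 0, 0, -6, 0, 0, 0, -5, 0, 0, 0, -4, 0, 0, 0, -4, 0, 0, 0, -3, 0, 0, 0, 0, 0, 0]

```text
time_s: 5.8
ee_pos: [0.5563, 0.045, 0.1003]
eef_rot: [-3.141, 0.0, -0.032]
force: [-0.4, 0.5, -0.2]
grip_width: 0.0003
grip_force: 0.0
```

Emit:
apply_moves:
  plan: [0, -2, 0, 0, 0, -2, 0, 0, 0, 0, 0, 0]

```text
time_s: 6.1
ee_pos: [0.5564, 0.0488, 0.1003]
eef_rot: [-3.141, 0.0, -0.032]
force: [-0.7, 0.0, 0.1]
grip_width: 0.0005
grip_force: 0.0
```

Run:
```python
from h import *
a=camera("wrist");b=camera("scene")
cv2.imwrite("pics/c2.png",np.hstack([cv2.resize(a["image"],(400,300)),cv2.resize(b["image"][170:370,150:417],(400,300))])[:,:,::-1])
```

```text
(no output)
```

View pics/c2.png

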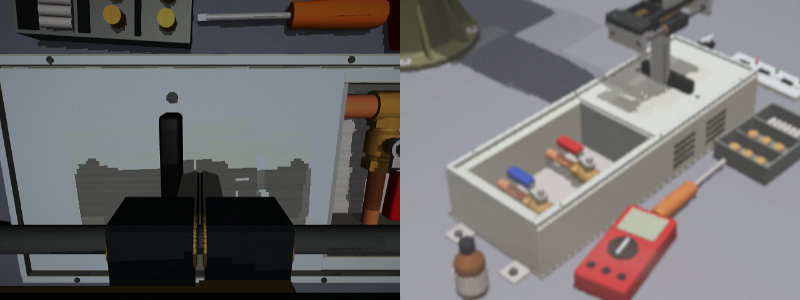

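The well is uncovered. Red is the valve nearer the deck and blue is at the −y end. I'll back off the bar, lift, and measure the red handle and the cover.

Emit:
apply_moves:
  plan: [0, 6, 0, 0, 0, 6, 0, 0, 0, 0, -20, 0, 0, 0, -30, 0, 0, 0, -30, 0, 0, 0, 0, 0]

```text
time_s: 6.8
ee_pos: [0.5577, 0.036, 0.1845]
eef_rot: [-3.141, -0.006, -0.033]
force: [0.0, -0.4, 0.2]
grip_width: 0.0004
grip_force: 0.0
```

```bash
cat >> h.py <<'E'
O=np.array([.5535,-.0518]);yw=-.0325
X=np.array([np.cos(yw),np.sin(yw)]);Y=np.array([-X[1],X[0]])
def box(p): d=np.asarray(p)[...,:2]-O; return np.stack([d@X,d@Y],-1)*1000
def handles(c):
    h=cv2.cvtColor(c["image"],cv2.COLOR_RGB2HSV);P=pts(c);B=box(P)
    w=(abs(B[...,0])<75)&(B[...,1]>-232)&(B[...,1]<0)&(P[...,2]>.05)&(P[...,2]<.08)
    for nm,m in (("red",(h[...,0]<6)|(h[...,0]>172)),("blue",(h[...,0]>100)&(h[...,0]<130))):
        k=w&m&(h[...,1]>130)
        t=k&(P[...,2]>.065)
        if t.sum()>8:
            v,u=np.nonzero(t);q=box(cast(c,np.c_[u,v],.069)).astype(np.float32)
            print(nm,t.sum(),q.mean(0).round(1),"min",q.min(0).round(1),"max",q.max(0).round(1),cv2.minAreaRect(q))
E
python3 - <<'E'
from h import *
for n in("scene","side"):
    c=camera(n);print(n);handles(c)
    P=pts(c);B=box(P);g=c["image"].max(2)
    m=(g<70)&(P[...,2]>.1)&(P[...,2]<.118)&(abs(B[...,0])<55)&(B[...,1]>60)&(B[...,1]<150)
    print("bar",B[m].min(0),B[m].max(0),B[m].mean(0)) if m.any() else 0
print(monitor.get_obs()["ee_pos"],box(monitor.get_obs()["ee_pos"]))
E
```

```text
scene
red 94 [-21.7 -75.9] min [-44.  -84.8] max [  0.2 -66.5] ((-21.71871566772461, -75.98002624511719), (17.517183303833008, 44.368377685546875), 87.27288818359375)
blue 74 [ -21.7 -171.3] min [ -42.2 -177.4] max [  -1.1 -165.2] ((-21.675884246826172, -171.32086181640625), (12.129124641418457, 41.13058853149414), 89.90170288085938)
bar [-43.56223157 107.19073542] [ 51.47723602 120.89382579] [  5.21829026 113.91176417]
side
red 69 [-26.7 -70.2] min [-47.1 -79.9] max [ -4.8 -60. ] ((-25.9955997467041, -70.10930633544922), (42.09444046020508, 19.6149845123291), 1.4242795705795288)
blue 62 [ -27.  -164.7] min [ -47.5 -175.2] max [  -5.4 -151.8] ((-26.421592712402344, -163.43392944335938), (23.180540084838867, 42.195499420166016), 89.3359375)
bar [-51.69968651 117.1101687 ] [ 41.78398369 130.75827128] [ -7.77647239 126.10737562]
[0.5561874  0.03614706 0.18048882] [-0.17179782 87.98793815]
```

Emit:
apply_moves:
  plan: [-3, 20, 0, 0, -3, 20, 0, 0, -3, 20, 0, 0, -3, 20, 0, 0, -3, 20, 0, 0, -3, 20, 0, 0, -3, 20, 0, 0, -4, 20, 0, 0, 0, 20, 0, 0, 0, 18, 0, 0, 0, 0, 20, 0, 0, 0, 20, 0, 0, 0, 20, 0, 0, 0, 20, 0, 0, 0, 20, 0, 0, 0, 10, 0, 0, 0, 10, 0, 0, 0, 0, 0]

```text
time_s: 8.7
ee_pos: [0.5242, -0.1604, 0.0592]
eef_rot: [-3.141, 0.002, -0.032]
force: [-0.8, 0.4, -0.1]
grip_width: 0.0007
grip_force: 0.0
```

Run:
```python
from h import *
a=camera("wrist");b=camera("scene")
cv2.imwrite("pics/c3.png",np.hstack([cv2.resize(a["image"],(400,300)),cv2.resize(b["image"][200:320,190:350],(400,300))])[:,:,::-1])
o=monitor.get_obs();print(o["ee_pos"],box(o["ee_pos"]),o["force"])
```

```text
[ 0.52497866 -0.16064807  0.06079319] [ -24.96934215 -109.71736542] [ 0.40637747  0.64982581 -1.0392296 ]
```

View pics/c3.png

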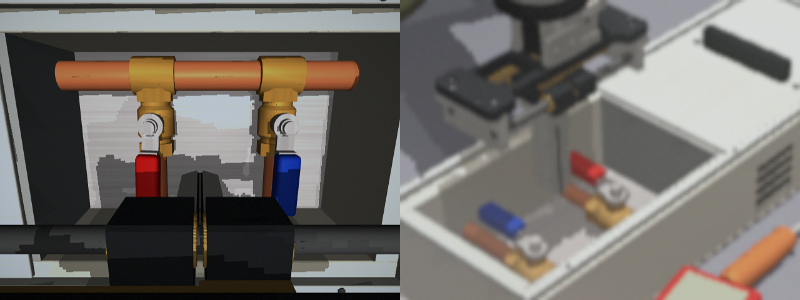

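Emit:
apply_moves:
  plan: [0, -7, 0, 0, 0, -7, 0, 0, -1.9, -5.1, 0, 0, -1.9, -5.1, 0, 0, -1.9, -5.1, 0, 0, 0.5, -6.1, 0, 0, 0.5, -6.1, 0, 0, 0.5, -6.1, 0, 0, 3.6, -5.7, 0, 0, 3.6, -5.7, 0, 0, 3.6, -5.7, 0, 0, 4.3, -2.5, 0, 0, 4.3, -2.5, 0, 0, 4.3, -2.5, 0, 0, 4.3, -2.5, 0, 0, 0, 0, 0, 0]

```text
time_s: 10.4
ee_pos: [0.5496, -0.0866, 0.0603]
eef_rot: [3.141, 0.004, -0.032]
force: [-9.5, -4.2, 4.2]
grip_width: 0.0003
grip_force: 5.0
```

Run:
```python
from h import *
a=camera("wrist");b=camera("scene")
cv2.imwrite("pics/c4.png",np.hstack([cv2.resize(a["image"],(400,300)),cv2.resize(b["image"][200:320,190:350],(400,300))])[:,:,::-1])
o=monitor.get_obs();print(o["ee_pos"],box(o["ee_pos"]),o["force"])
```

```text
[ 0.5495829  -0.08661221  0.06029052] [ -2.78383349 -34.92110838] [-9.35496043 -3.48348645  3.32462288]
```

View pics/c4.png

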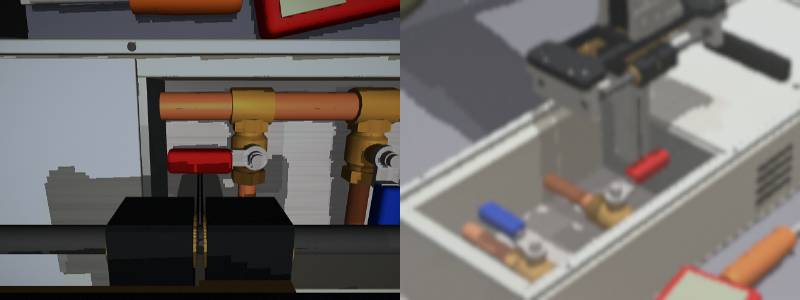

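The handle looks square across its pipe, with the pushing force rising. One small press more to seat it against the stop.

Emit:
apply_moves:
  plan: [1.5, 0, 0, 0, 1.5, 0, 0, 0, 0, 0, 0, 0, 0, 0, 0, 0]

```text
time_s: 10.9
ee_pos: [0.5501, -0.0865, 0.0601]
eef_rot: [-3.142, 0.01, -0.032]
force: [-28.4, -3.0, 16.6]
grip_width: 0.0003
grip_force: 14.6
```

It's hard against the stop: 28 N for 0.5 mm of travel. I'll retract and check.

Emit:
apply_moves:
  plan: [-4, 0, 0, 0, -5, 0, 0, 0, -5, 0, 0, 0, 0, 0, 0, 0, 0, 0, -20, 0, 0, 0, -30, 0, 0, 0, -40, 0, 0, 0, -40, 0, 0, 0, 0, 0, -30, 0, 0, 0, -30, 0, 0, 0, -30, 0, 0, 0, 0, 0, 0, 0]

```text
time_s: 12.2
ee_pos: [0.4479, -0.0831, 0.1902]
eef_rot: [-3.142, 0.0, -0.032]
force: [-0.1, -0.0, 0.3]
grip_width: 0.0003
grip_force: 0.0
```

Run:
```python
from h import *
b=camera("scene");s=camera("side")
for c in(b,s): handles(c)
P=pts(b);B=box(P);g=b["image"].max(2)
m=(g<70)&(P[...,2]>.1)&(P[...,2]<.118)&(abs(B[...,0])<55)&(B[...,1]>60)&(B[...,1]<150);print(B[m].mean(0))
cv2.imwrite("pics/c5.png",np.hstack([cv2.resize(s["image"][150:330,220:460],(400,300)),cv2.resize(b["image"][180:360,160:400],(400,300))])[:,:,::-1])
o=monitor.get_obs();print(o["ee_pos"],o["force"])
```

```text
red 102 [ 17.9 -37.4] min [  8.7 -59.1] max [ 29.2 -14.6] ((17.752906799316406, -36.714141845703125), (19.832592010498047, 44.843894958496094), 4.2187724113464355)
blue 76 [ -21.9 -171.5] min [ -42.2 -177.8] max [  -1.1 -165.2] ((-21.66337776184082, -171.48703002929688), (41.135597229003906, 12.581918716430664), 0.23764373362064362)
red 26 [ 11.2 -42.3] min [  4.7 -55. ] max [ 17.7 -30.2] ((10.83057975769043, -42.565948486328125), (25.003931045532227, 12.31220817565918), 86.165283203125)
blue 56 [ -27.7 -165.8] min [ -47.5 -175.2] max [  -5.4 -154.8] ((-26.439922332763672, -165.01544189453125), (20.017303466796875, 42.195499420166016), 89.3359375)
[  5.28468221 113.78352779]
[ 0.45026546 -0.08339928  0.19059976] [ 0.03637051 -0.19712414  0.26142362]
```

View pics/c5.png

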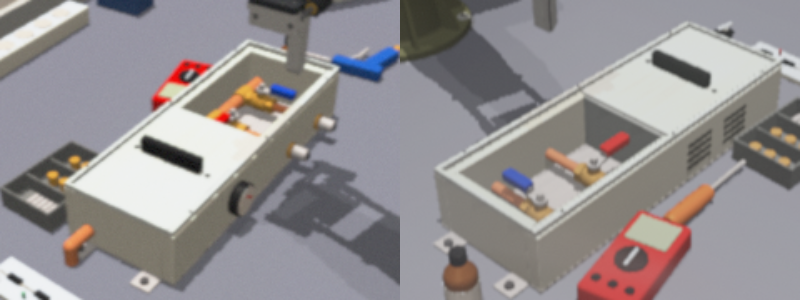

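The red handle is shut along the box's +y, blue has not moved, the cover is fully open and the arm is clear of everything. Handing in.

```bash
python3 -c "
from station import ctrl
print(ctrl.hand_in())"
```

```text
the job is handed in; nothing more can be done
None
```

The job is handed in (no verdict was returned): the cover is at its open stop, the red valve is hard against its shut stop, the blue valve has not moved, no bystander was touched, and the arm is clear.

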